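Shut and lock the air valve of the filter test line

TASK

Shut the air supply: turn the long yellow handle a quarter turn, clockwise seen from above, until it lies straight across the pipe against its stop, over the red lock bracket. Then take the red-knobbed lock pin out of its grey holder and put it down through the hole in the handle and the bracket hole below until its collar rests flat on the handle, and let go. Leave the small blue drain cock as it is and do not knock over the filter cartridges.

Things in the scene. Friction and masses are not known exactly. Their poses are not given: they have to be found in the camera images.
- air_valve (a joint): Angle of the yellow handle: 0 = open (along the pipe, pointing to the valve unit's own +y), 1.571 = shut against the hard stop (across the pipe, pointing to the unit's own +x, over the red bracket). Grows clockwise seen from above. Starts open or partly open. Stiff with about 0.25 N m of friction; stays where it is left.
- stem (a point): Point on the upright turning axis of the yellow handle, half-way up the handle plate, 99 mm above the table. Fixed to the valve unit and has the unit's axes: x to the red lock bracket, y along the pipe, z up. The unit is bolted down: a grey base 120 mm (x) by 280 mm (y), reaching from -45 to +75 mm in x and from -185 to +95 mm in y of the stem, with a level pipe 30 mm thick at 50 mm height, end flanges up to 76 mm high, brass valve body and a red bracket 90 mm high.
- handle_grip (a point): Centre of the yellow grip sleeve at the end of the handle, 132 mm from the stem axis and 99 mm above the table; the sleeve is 60 mm long (along the handle, its own y), 22 mm wide (its own x) and 22 mm high. The rest of the handle is a plate 8 mm thick, its top 103 mm above the table, with an eye 44 mm wide around a 19 mm through hole that lies 70 mm from the stem axis. A nut on the stem rises to 110 mm.
- lock_hole (a point): Centre of the through hole (19 mm) in the top face of the red lock bracket plate, 70 mm from the stem along the valve unit's +x and 90 mm above the table. The plate is 50 by 50 mm and 8 mm thick with free space below. The hole in the handle lies exactly over it when the handle is on its shut stop.
- pin_knob (a point): Lock pin, at mid-height of its red knob (24 mm thick, 46 mm high, the point is 23 mm below the knob's top). Below the knob is a red collar 34 mm wide and 6 mm thick, whose underside is 29 mm below this point; below that a steel shank 14 mm thick and 50 mm long with a tapered end. Its own z is its upward axis. 140 g. It starts standing loose in the holder, the collar on the holder's top.
- pin_tip (a point): Lower end of the lock pin's shank, on its axis, 79 mm below pin_knob. Pin fully home: 37 mm below lock_hole.
- pin_holder: Fixed grey block, 80 x 80 x 58 mm high, origin at the centre of its underside, with a 19 mm vertical through hole in the middle where the lock pin stands.
- drain_end (a point): One end of the blue T handle (64 mm long, 98 mm above the table) of the drain cock on the same pipe, 110 mm from the stem along the unit's -y. To be left alone.
- cartridge0_center (a point): White pleated filter cartridge with blue ends, standing loose, 100 mm across and 80 mm high; its centre. Own z up.
- cartridge1_center (a point): Another such cartridge; its centre.
- cartridge2_center (a point): Another such cartridge; its centre.
Things that resemble listed ones, but are neither listed nor needed, are in the scene too. Leave any green or purple look-alike of the part that bears pin_knob alone.

How it is judged:
By the outcome, as a careful person would: the job done as asked, in the order asked, and still so for the second after the job is handed in, with the robot touching nothing.
It also fails if it takes over 72 s, if anything falls off the work surface, if the arm or the gripper's body presses on something with over 40 N, if the wrist force passes 120 N, or if a joint passes its speed limit or range.

ROBOT

A 6-joint arm with a two-finger parallel gripper is mounted at the origin on the work surface. World frame = base frame: x ahead of the robot, y to its left, z up, the work surface at z = 0. Lengths are in m, angles in degrees, forces in N, time in s.
With the tool pointing down it reaches from about 0.3 to 0.75 m from the base axis. Payload 8.5 kg.
Tool frame: the origin (TCP) lies on the centre line of the jaws, within the pads' length; the fingertips stand 17 mm ahead of it and the grasp point (between the pads) lies 2 mm behind it (env.tip_extent is the distance from the TCP to the fingertips, in m); z points along the fingers, y is the direction in which the jaws open and shut (so a half turn about z gives the same grasp; the last joint's range is limited). The gripper opens to 85 mm and grips with 20 to 120 N. Pads are 22 mm wide; open, the fingers measure 114 mm over their backs; the gripper's body (76 mm by 85 mm) begins 54 mm behind the grasp point. The pads swing forward as they close: fully open they stand 13 mm farther back than shut.
Start: joints at [-81.721, 21.807, 74.336, -0, 83.858, -12.336], TCP at [0.194, -0.515, 0.248] pointing down, gripper open.
Joint ranges: [-178.18, 178.18], [-50.72, 133.34], [12.68, 142.11], [-81.47, 261.47], [9.98, 163.14], [-165.26, 165.26]. Speed limits (degrees/s): [136.94, 136.94, 180, 180, 180, 180].

INTERFACE

Orientations are given as a 3x3 rotation matrix whose columns are the frame's x, y, z axes.
In Python, from rig import telemetry, get_image, camera_params, close_job, env gives the robot as it stands.
- The arm moves only by the tool apply_moves, never from a script. Its argument "motion" is a list of rows, each an object of numbers: "tx", "ty", "tz": the shift along the tool's x, y, z in cm; "turn": the turn about the tool's z in degrees; "jaw": the gripper's target within -1 to 1 (fully open at 1, half-way at 0, shut at -1). In form: [{"tx": .., "ty": .., "tz": .., "turn": .., "jaw": ..}, ...]. A call has 1 to 5 rows; each row is the pose to reach, as a shift and turn from the pose measured when the call began, along the tool's axes at that moment; what a row does not reach only later rows make up. A row lasts 1/12 s, in which the tool goes at most 41.7 mm and 7.16 degrees, less where a joint would pass 70% of its speed; a pose out of reach is approached as far as the arm can. A call with a gripper value outside its range is refused whole. The fingers move at their own pace and stop on an object; "squeeze" is the grip in N (left out, the last holds). Time passes only in rows, so rows that repeat a pose let the fingers close. It gives the time, the measured TCP pose, the force and the opening at its end, in the units of the state.
- telemetry.observe(): the state, without advancing time (a new reading comes with each control period).
- get_image(name): name is "scene" or "side" or "wrist"; returns (picture, depth): 420x560x3 uint8, red, green, blue; 420x560 float32, m along the optical axis (not along the pixel's ray), 0 where there is no reading.
- camera_params(name): a dict with "fx", "fy", "cx", "cy" (pixels), "D" ([k1, k2, p1, p2, k3] as OpenCV has them; the pictures are not rectified), "rvec" (rotation vector, rad) and "tvec" (3), from world to camera coordinates, as OpenCV has them. Camera axes: x right, y down, z forward; pixel columns grow to the right and rows downward; lengths in m; the calibration is good to about 2 mm. A picture is of the moment at which its call begins: read the wrist's pose just before it. camera_params takes no time and is no camera call; for the wrist camera it gives the pose at the moment of the call.
- close_job(): hands the job in, once; it reports no verdict.
The state is a dict: "time_s": time; "q": joint angles; "qvel": joint speeds; "joint_efforts": joint torques, N m; "position": TCP position; "tool_rot": TCP orientation; "ft_force": force on the tool from outside, world axes, zero at the start; "wrist_torque": the same for the moment, N m; "grip_width": finger opening in m.
Only numpy, scipy, OpenCV 4.12 (cv2) and the standard library are available. Lean on these libraries where they do the work, as an engineer would, in place of code of your own. Each camera call takes 0.05 s, during which the arm holds its last target. There are 200 camera calls.

## Working session

There is one attempt and no reset: what is moved stays moved. The work goes in short steps, Python scripts to look and compute and a tool call to move; the robot and the scene stay as the last step left them, time stands still between calls to the robot, and variables do not carry over. Pictures are saved under pics/ and viewed, about 8 in all and at most 12, crops included, and the job is handed in when it is done.

Besides the shell and the picture viewer there is one more tool, called after "Request:" as name(argument=value, ...) on one line, values as JSON. apply_moves: Moves the arm, as the interface text tells. Its arguments: {"type":"object","properties":{"motion":{"type":"array"},"squeeze":{"type":"number"}},"required":["motion"]}

```bash
ls; mkdir -p pics
cat > h.py <<'E'
import numpy as np, cv2
from rig import telemetry, get_image, camera_params, env
def cam(n):
    p=camera_params(n); K=np.array([[p['fx'],0,p['cx']],[0,p['fy'],p['cy']],[0,0,1]]); 
    R=cv2.Rodrigues(np.array(p['rvec'],float))[0]; return K,np.array(p['D'],float),R,np.array(p['tvec'],float).ravel()
def shot(n,f=None):
    c=cam(n); im,d=get_image(n); 
    if f: cv2.imwrite('pics/'+f,im[:,:,::-1])
    return im,d,c
def cloud(d,c):
    K,D,R,t=c; h,w=d.shape; u,v=np.meshgrid(np.arange(w),np.arange(h))
    n=cv2.undistortPoints(np.stack([u,v],-1).reshape(-1,1,2).astype(float),K,D).reshape(h,w,2)
    P=np.dstack([n*d[...,None],d]); W=(P-t)@R; W[d==0]=np.nan; return W
def ray(uv,z,c):
    K,D,R,t=c; n=cv2.undistortPoints(np.array(uv,float).reshape(-1,1,2),K,D).reshape(-1,2)
    r=np.c_[n,np.ones(len(n))]@R; o=-t@R; return o+r*((z-o[2])/r[:,2])[:,None]
E
python3 - <<'E'
from h import *
a=shot('scene'); b=shot('side')
cv2.imwrite('pics/a.png',a[0][:,:,::-1]);cv2.imwrite('pics/b.png',b[0][:,:,::-1])
np.savez('ab.npz',a=a[0],ad=a[1],b=b[0],bd=b[1])
for c in (a[2],b[2]): print(-c[3]@c[2])
s=telemetry.observe(); print(s['position'],s['tool_rot'],s['time_s'],s['grip_width'])
E
```

```text
pics
[ 1.22916801 -0.31095631  0.7783756 ]
[ 0.33272937 -0.5811854   0.79401361]
[ 0.19361325 -0.51455132  0.24778234] [[ 9.35971162e-01  3.52076625e-01 -1.85419884e-04]
 [ 3.52076572e-01 -9.35970361e-01  1.25337239e-03]
 [ 2.67735604e-04 -1.23840241e-03 -9.99999197e-01]] 0.1 0.08527793302740179
```

View pics/a.png

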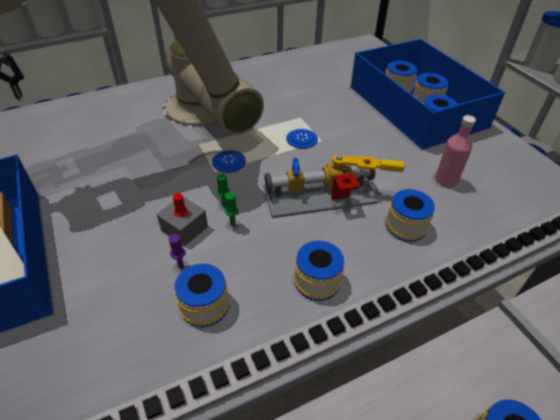

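View pics/b.png

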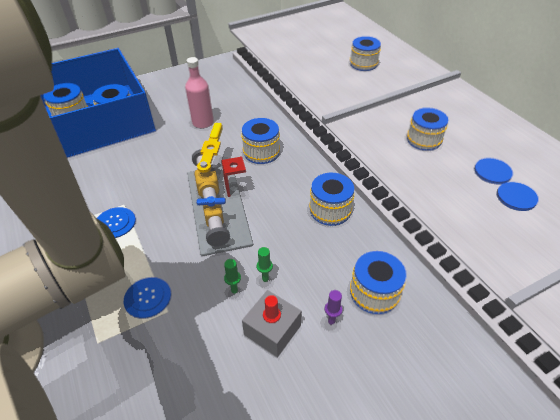

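The scene view shows the yellow handle from about (335,162) to (400,166), with the red bracket at (345,185). The red-knobbed pin is in the grey block at (180,205), with two green look-alikes at (222,185) and (231,205) and a purple one at (177,248). In the side view the handle runs (208,160) to (216,130), the bracket is at (233,166) and the red pin at (271,308). Only the red one stands in a grey block.

Run:
```python
from h import *
z=np.load('ab.npz')
vis=[]
for k,n in (('a','scene'),('b','side')):
    im=z[k]; d=z[k+'d']; c=cam(n); W=cloud(d,c); hsv=cv2.cvtColor(im,cv2.COLOR_RGB2HSV)
    H,S,V=[hsv[...,i].astype(int) for i in range(3)]
    work=(W[...,0]>.2)&(W[...,0]<.9)&(abs(W[...,1])<.8)
    red=((H<6)|(H>174))&(S>180)&(V>90)&work
    yel=(H>18)&(H<32)&(S>180)&(V>120)&work&(W[...,2]>.085)&(W[...,2]<.13)
    blue=(H>100)&(H<125)&(S>150)&(W[...,2]>.06)&(W[...,2]<.12)&work
    for nm,m in (('red',red),('yel',yel),('blue',blue)):
        N,L,st,ce=cv2.connectedComponentsWithStats(m.astype(np.uint8))
        for i in range(1,N):
            if st[i,4]<40: continue
            P=W[L==i]; zt=np.nanpercentile(P[:,2],97)
            T=P[P[:,2]>zt-.006]
            print(n,nm,ce[i].round(),st[i,4],'med',np.nanmedian(P,0).round(3),'ztop',zt.round(3),'top mid',((T.max(0)+T.min(0))/2).round(3),'ext',np.ptp(T,0).round(3))
            if nm=='yel':
                q=P[:,:2]; m0=q.mean(0); u=np.linalg.svd(q-m0,full_matrices=False)[2][0]; s=(q-m0)@u; print('  axis',u,m0+u*s.min(),m0+u*s.max())
    # base plate height 
    if k=='b': vis.append(cv2.resize(im[110:350,150:390],(600,600),interpolation=cv2.INTER_CUBIC))
cv2.imwrite('pics/c.png',vis[0][:,:,::-1])
```

```text
scene red [347. 181.] 254 med [0.607 0.179 0.091] ztop 0.094 top mid [0.605 0.178 0.091] ext [0.055 0.056 0.007]
scene red [177. 196.] 57 med [ 0.509 -0.208  0.111] ztop 0.113 top mid [ 0.508 -0.207  0.111] ext [0.021 0.018 0.008]
scene red [180. 212.] 46 med [ 0.516 -0.211  0.066] ztop 0.071 top mid [ 0.514 -0.207  0.07 ] ext [0.018 0.027 0.01 ]
scene yel [368. 162.] 439 med [0.582 0.254 0.105] ztop 0.113 top mid [0.583 0.254 0.11 ] ext [0.105 0.141 0.007]
  axis [0.57010844 0.82156945] [0.53186309 0.18229477] [0.63004112 0.32377675]
scene blue [455.  79.] 1374 med [0.321 0.793 0.09 ] ztop 0.118 top mid [0.341 0.794 0.116] ext [0.277 0.011 0.008]
scene blue [406.  71.] 132 med [0.218 0.652 0.09 ] ztop 0.093 top mid [0.22  0.656 0.091] ext [0.039 0.094 0.007]
scene blue [428. 107.] 2218 med [0.473 0.521 0.092] ztop 0.118 top mid [0.353 0.653 0.116] ext [0.303 0.276 0.008]
scene blue [438. 102.] 303 med [0.413 0.623 0.09 ] ztop 0.093 top mid [0.413 0.629 0.091] ext [0.077 0.098 0.007]
scene blue [295. 167.] 90 med [0.516 0.086 0.099] ztop 0.102 top mid [0.511 0.087 0.099] ext [0.057 0
[... 1237 characters left out ...]
.195 0.248 0.008]
side blue [110.  93.] 372 med [0.42  0.632 0.086] ztop 0.089 top mid [0.42  0.635 0.086] ext [0.098 0.09  0.007]
side blue [101. 117.] 1908 med [0.37 0.52 0.09] ztop 0.118 top mid [0.376 0.521 0.116] ext [0.242 0.011 0.008]
side blue [260. 130.] 516 med [0.724 0.28  0.078] ztop 0.081 top mid [0.727 0.284 0.078] ext [0.097 0.099 0.007]
side blue [332. 188.] 773 med [0.774 0.003 0.078] ztop 0.081 top mid [0.777 0.008 0.079] ext [0.097 0.098 0.007]
side blue [210. 201.] 184 med [0.508 0.086 0.095] ztop 0.098 top mid [0.509 0.087 0.096] ext [0.057 0.033 0.007]
side blue [380. 272.] 1266 med [ 0.727 -0.238  0.079] ztop 0.081 top mid [ 0.73  -0.233  0.08 ] ext [0.096 0.097 0.008]
```

View pics/c.png

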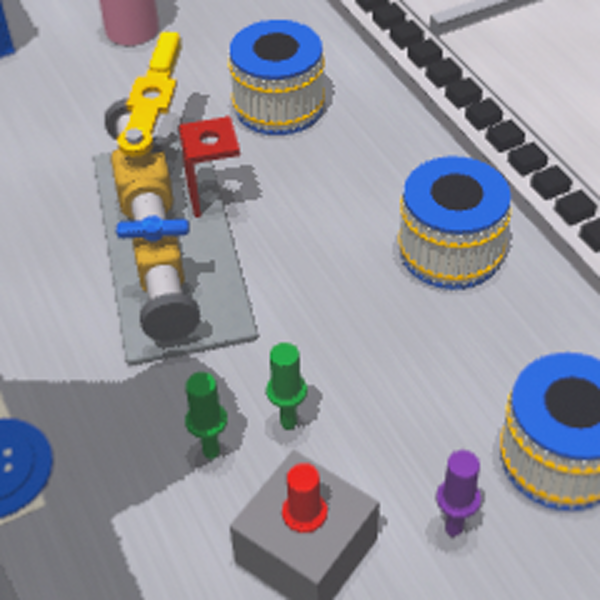

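The crop confirms that the pin with the red knob and collar, in the grey block at crop (303,500), is the one to use. The two green pins and the purple one stand free on the table. Geometry so far: lock_hole ≈ (0.604,0.178), stem ≈ (0.536,0.191), which is 69 mm apart against the stated 70. The handle points at 55°. I'm moving towards it now, high up and with the jaws shut.

Request:
apply_moves(motion=[{"tx":2.9,"ty":-2.9,"tz":0,"turn":0,"jaw":-1},{"tx":5.8,"ty":-5.8,"tz":0,"turn":0,"jaw":-1},{"tx":8.7,"ty":-8.7,"tz":0,"turn":0,"jaw":-1},{"tx":11.6,"ty":-11.6,"tz":0,"turn":0,"jaw":-1},{"tx":14.5,"ty":-14.5,"tz":0,"turn":0,"jaw":-1}], squeeze=40)

```text
time_s: 0.52
position: [0.2785, -0.3258, 0.2477]
tool_rot: [[0.936, 0.351, -0.0], [0.351, -0.936, 0.002], [0.0, -0.002, -1.0]]
ft_force: [1.0, -0.2, 0.3]
grip_width: 0.0255
```

Request:
apply_moves(motion=[{"tx":2.9,"ty":-2.9,"tz":0,"turn":0,"jaw":-1},{"tx":5.8,"ty":-5.8,"tz":0,"turn":0,"jaw":-1},{"tx":8.7,"ty":-8.7,"tz":0,"turn":0,"jaw":-1},{"tx":11.6,"ty":-11.6,"tz":0,"turn":0,"jaw":-1},{"tx":14.5,"ty":-14.5,"tz":0,"turn":0,"jaw":-1}])

```text
time_s: 0.93
position: [0.3634, -0.1371, 0.248]
tool_rot: [[0.936, 0.351, -0.0], [0.351, -0.936, 0.002], [0.0, -0.002, -1.0]]
ft_force: [0.5, -0.6, -0.8]
grip_width: 0.0001
```

Request:
apply_moves(motion=[{"tx":2.9,"ty":-2.9,"tz":0,"turn":0,"jaw":-1},{"tx":5.8,"ty":-5.8,"tz":0,"turn":0,"jaw":-1},{"tx":8.7,"ty":-8.7,"tz":0,"turn":0,"jaw":-1},{"tx":11.6,"ty":-11.6,"tz":0,"turn":0,"jaw":-1},{"tx":14.5,"ty":-14.5,"tz":0,"turn":0,"jaw":-1}])

```text
time_s: 1.35
position: [0.4485, 0.0519, 0.2483]
tool_rot: [[0.936, 0.351, -0.001], [0.351, -0.936, 0.002], [0.0, -0.002, -1.0]]
ft_force: [0.6, -1.5, 0.4]
grip_width: -0.0
```

Request:
apply_moves(motion=[{"tx":2.5,"ty":-2,"tz":0,"turn":-7,"jaw":-1},{"tx":5,"ty":-4,"tz":0,"turn":-14,"jaw":-1},{"tx":7,"ty":-6,"tz":0,"turn":-21,"jaw":-1},{"tx":9,"ty":-8,"tz":0,"turn":-28,"jaw":-1},{"tx":10.5,"ty":-10,"tz":0,"turn":-35,"jaw":-1}])

```text
time_s: 1.77
position: [0.5123, 0.1841, 0.2479]
tool_rot: [[0.56, 0.828, -0.001], [0.828, -0.56, 0.002], [0.001, -0.002, -1.0]]
ft_force: [0.7, -0.9, 0.3]
grip_width: 0.0
```

Run:
```python
from h import *
s=telemetry.observe(); print(s['position'],s['tool_rot'],s['q'],env.tip_extent)
im,d,c=shot('wrist','w1.png'); np.savez('w1.npz',im=im,d=d); print(-c[3]@c[2])
W=cloud(d,c); hsv=cv2.cvtColor(im,cv2.COLOR_RGB2HSV); H,S,V=[hsv[...,i].astype(int) for i in range(3)]
red=((H<6)|(H>174))&(S>180)&(V>90)&(abs(W[...,2]-.09)<.012)
ct,hi=cv2.findContours(red.astype(np.uint8),cv2.RETR_CCOMP,cv2.CHAIN_APPROX_NONE)
for k,cc in enumerate(ct):
    if cv2.contourArea(cc)<60: continue
    P=ray(cc.reshape(-1,2),.09,c)[:,:2].astype(np.float32); print(hi[0][k],cc.mean(0),cv2.minAreaRect(P),cv2.minEnclosingCircle(P))
z=np.load('ab.npz')
for k,n in (('ad','scene'),('bd','side')):
    Q=cloud(z[k],cam(n)); m=(Q[...,2]>.1)&(Q[...,0]>.4)&(Q[...,0]<.8)&(Q[...,1]>.33)&(Q[...,1]<.55)
    print(np.nanmedian(Q[m],0),Q[m].max(0))
```

```text
[0.51229507 0.18406115 0.24794493] [[ 5.60002916e-01  8.28489672e-01 -1.26370415e-03]
 [ 8.28490258e-01 -5.60000552e-01  1.80948865e-03]
 [ 7.91467637e-04 -2.06028549e-03 -9.99997564e-01]] [ 7.24659501 21.26924367 75.2515222   0.11269717 83.53799553 41.289819  ] 0.017
[0.55915664 0.25339744 0.37322111]
[210  56  58  -1] [[378.54142012 145.4112426 ]] ((0.6015446186065674, 0.17730730772018433), (0.03968791291117668, 0.050609052181243896), 75.54169464111328) ((0.6024695038795471, 0.17545023560523987), 0.02981446497142315)
[0.63646084 0.48963704 0.1284262 ] [0.66923478 0.5498968  0.20349868]
[0.61870549 0.48884439 0.12561433] [0.66678232 0.5494447  0.19953927]
```

View pics/w1.png

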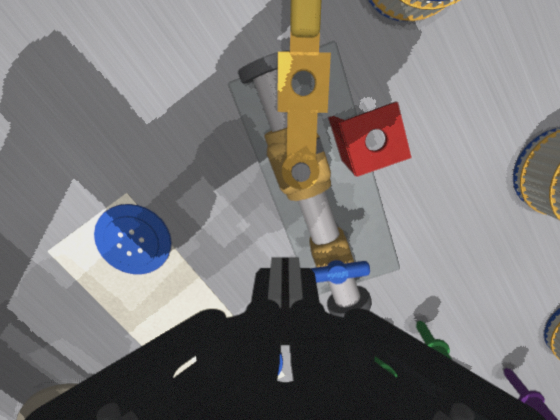

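The wrist view shows the handle hole at (303,82), the stem nut at (301,172), the bracket hole at (376,141) and the blue drain T at (342,271), all clear.

Run:
```python
from h import *
z=np.load('w1.npz'); im=z['im'];c=cam('wrist')
g=cv2.cvtColor(im,cv2.COLOR_RGB2HSV)
def hole(u,v,zz,r=22):
    H,S=g[...,0].astype(int),g[...,1].astype(int)
    sub=(S[v-r:v+r,u-r:u+r]<120).astype(np.uint8)
    N,L,st,ce=cv2.connectedComponentsWithStats(sub); k=L[r,r]
    p=ce[k]+[u-r,v-r]; print(st[k],p,ray(p,zz,c).round(4)); return ray(p,zz,c)[0,:2]
hh=hole(303,82,.103); lh=hole(376,141,.09); 
st=ray([301,172],.11,c)[0,:2]; print(st, np.linalg.norm(hh-st),np.linalg.norm(lh-st),[np.degrees(np.arctan2(*(p-st)[::-1])) for p in (hh,lh)])
print(ray([342,271],.1,c))
```

```text
[ 10  11  24  25 473] [302.71035941  82.87103594] [[0.5755 0.2584 0.103 ]]
[ 11  10  21  22 363] [375.08815427 139.44628099] [[0.6038 0.1857 0.09  ]]
[0.53685575 0.20102292] 0.06921427062014861 0.06864386935561294 [np.float64(56.03307309575894), np.float64(-12.86956280085678)]
[[0.51692666 0.09659178 0.1       ]]
```

```bash
cat >> h.py <<'E'
def hole(im,c,u,v,zz,r=22):
    S=cv2.cvtColor(im,cv2.COLOR_RGB2HSV)[...,1].astype(int)
    sub=(S[v-r:v+r,u-r:u+r]<120).astype(np.uint8)
    N,L,st,ce=cv2.connectedComponentsWithStats(sub); k=L[r,r]
    p=ce[k]+[u-r,v-r]; q=ray(p,zz,c)[0]; print('hole',st[k],p.round(1),q.round(4)); return q[:2]
E
python3 - <<'E'
from h import *
z=np.load('w1.npz')
s=telemetry.observe(); print(s['position'],s['qvel'])
im,d,c=shot('wrist','w2.png'); print(-c[3]@c[2], np.abs(im.astype(int)-z['im']).mean())
c2=cam('wrist'); print(-c2[3]@c2[2])
hh=hole(im,c,303,82,.103); lh=hole(im,c,376,141,.09)
W=cloud(d,c); print(W[110,390],W[172,301],W[150,390])
E
```

```text
[0.51262422 0.18709711 0.24774629] [-3.40806554 -2.19339113  4.05425231 -0.7683263  -1.34550755  9.35397531]
[0.55877103 0.25666839 0.37317136] 4.98640164399093
[0.5588643  0.25437864 0.37300136]
hole [ 13  15  24  25 471] [305.7  86.9] [0.5759 0.2546 0.103 ]
hole [ 13  14  21  22 356] [377.1 143.8] [0.6034 0.1815 0.09  ]
[0.6259107  0.200331   0.08999727] [0.53682639 0.20094836 0.10964741] [0.61033847 0.17051304 0.08970273]
```

The arm was still settling during that shot, which explains the shift. I'll let it settle and measure once more.

Request:
apply_moves(motion=[{"tx":0,"ty":0,"tz":0,"turn":0,"jaw":-1},{"tx":0,"ty":0,"tz":0,"turn":0,"jaw":-1},{"tx":0,"ty":0,"tz":0,"turn":0,"jaw":-1},{"tx":0,"ty":0,"tz":0,"turn":0,"jaw":-1},{"tx":0,"ty":0,"tz":0,"turn":0,"jaw":-1}])

```text
time_s: 2.28
position: [0.512, 0.1844, 0.2478]
tool_rot: [[0.561, 0.828, -0.001], [0.828, -0.561, 0.002], [0.001, -0.003, -1.0]]
ft_force: [-0.0, -0.5, 0.3]
grip_width: -0.0
```

Run:
```python
from h import *
s=telemetry.observe(); print(s['position'],np.abs(s['qvel']).max())
im,d,c=shot('wrist','w2.png')
hh=hole(im,c,304,84,.103); lh=hole(im,c,376,141,.09)
W=cloud(d,c); m=abs(W[...,2]-.11)<.0015; m[:,:250]=0;m[:,350:]=0;m[:140]=0;m[210:]=0
v,u=np.where(m); print(len(u),u.mean(),v.mean(),np.nanmean(W[m],0)); st=np.nanmean(W[m],0)[:2]
print([(np.linalg.norm(p-st),np.degrees(np.arctan2(*(p-st)[::-1]))) for p in (hh,lh)])
```

```text
[0.51195688 0.18443618 0.24783249] 0.1828194701383144
hole [ 10   9  24  25 476] [303.4  83. ] [0.576  0.2545 0.103 ]
hole [ 12  10  21  22 366] [375.7 139.6] [0.6034 0.1814 0.09  ]
255 300.8941176470588 172.66666666666666 [0.53585968 0.19739926 0.10962641]
[(np.float64(0.06977351220852175), np.float64(54.929754733441655)), (np.float64(0.06944098462041025), np.float64(-13.295629617838634))]
```

Request:
apply_moves(motion=[{"tx":4,"ty":-0.6,"tz":0,"turn":0,"jaw":-1},{"tx":8,"ty":-1.2,"tz":0,"turn":0,"jaw":-1},{"tx":12,"ty":-1.8,"tz":0,"turn":0,"jaw":-1},{"tx":15.3,"ty":-2.2,"tz":0,"turn":0,"jaw":-1},{"tx":15.3,"ty":-2.2,"tz":3,"turn":0,"jaw":-1}])

```text
time_s: 2.75
position: [0.5834, 0.3288, 0.2231]
tool_rot: [[0.558, 0.83, 0.012], [0.83, -0.558, 0.008], [0.013, 0.005, -1.0]]
ft_force: [0.7, 0.8, 0.7]
grip_width: -0.0
```

Request:
apply_moves(motion=[{"tx":0,"ty":0,"tz":4,"turn":0,"jaw":-1},{"tx":0,"ty":0,"tz":8,"turn":0,"jaw":-1},{"tx":0,"ty":0,"tz":11,"turn":0,"jaw":-1},{"tx":0,"ty":0,"tz":11,"turn":0,"jaw":-1},{"tx":0,"ty":0,"tz":11,"turn":0,"jaw":-1}])

```text
time_s: 3.17
position: [0.5846, 0.3293, 0.1128]
tool_rot: [[0.559, 0.829, 0.01], [0.829, -0.559, 0.007], [0.012, 0.004, -1.0]]
ft_force: [0.9, 0.1, 1.3]
grip_width: -0.0001
```

Run:
```python
from h import *
s=telemetry.observe(); print(s['position'],s['tool_rot'],s['q'][5])
im,d,c=shot('wrist','w3.png')
```

```text
[0.58457597 0.32932056 0.1127576 ] [[ 0.55869624  0.82931503  0.00975162]
 [ 0.82929149 -0.55876734  0.00739494]
 [ 0.01158162  0.00395541 -0.99992511]] 53.14152079882252
```

View pics/w3.png

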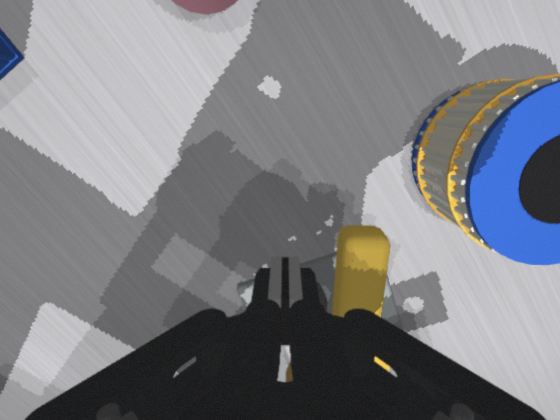

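The shut fingers at (285,290) sit beside the yellow grip at (362,270), on its counter-clockwise side. Now I'll sweep it clockwise.

Request:
apply_moves(motion=[{"tx":-0.8,"ty":0.6,"tz":0.5,"turn":0,"jaw":-1},{"tx":-0.6,"ty":2.5,"tz":0.5,"turn":7,"jaw":-1},{"tx":-0.6,"ty":4.1,"tz":0.5,"turn":14,"jaw":-1},{"tx":-0.8,"ty":5.7,"tz":0.5,"turn":21,"jaw":-1},{"tx":-1.1,"ty":7.3,"tz":0.5,"turn":28,"jaw":-1}])

```text
time_s: 3.63
position: [0.6408, 0.2791, 0.1125]
tool_rot: [[0.885, 0.465, 0.016], [0.465, -0.885, 0.01], [0.019, -0.001, -1.0]]
ft_force: [-3.1, 1.3, 0.1]
grip_width: -0.0003
```

```bash
cat > arc.py <<'E'
from h import *
s=telemetry.observe(); R=np.array(s['tool_rot']); p=np.array(s['position']); print(s['time_s'],p,np.degrees(np.arctan2(R[1,0],R[0,0])),s['ft_force'])
d=(p-[.536,.195,.099])@R; print('in tool frame',d)
d[1]=-.0255; 
for f in (7,14,21,28,35,40):
    a=np.radians(f); q=(.13*np.cos(a)+.0255*np.sin(a),.13*np.sin(a)-.0255*np.cos(a))
    print(f,((q-((p-[.536,.195,.099])@R)[:2])*100).round(2))
E
python3 arc.py
```

```text
3.6333 [0.64077394 0.27908291 0.11251367] 27.691480402504126 [-3.06161586  1.3277714   0.10284663]
in tool frame [ 0.1320793  -0.02577672 -0.01098876]
7 [0.01 1.63]
14 [0.02 3.25]
21 [-0.16  4.86]
28 [-0.53  6.43]
35 [-1.1   7.95]
40 [-1.61  8.98]
```

Request:
apply_moves(motion=[{"tx":0,"ty":1.7,"tz":0.4,"turn":7,"jaw":-1},{"tx":0,"ty":3.3,"tz":0.4,"turn":14,"jaw":-1},{"tx":-0.2,"ty":4.9,"tz":0.4,"turn":21,"jaw":-1},{"tx":-0.5,"ty":6.5,"tz":0.4,"turn":28,"jaw":-1},{"tx":-1.1,"ty":8,"tz":0.4,"turn":35,"jaw":-1}])

```text
time_s: 4.05
position: [0.6695, 0.2022, 0.1109]
tool_rot: [[0.991, -0.133, 0.021], [-0.133, -0.991, 0.011], [0.019, -0.014, -1.0]]
ft_force: [-0.9, 1.9, 1.0]
grip_width: 0.0001
```

```bash
python3 arc.py
```

```text
4.05 [0.66947095 0.20221025 0.110914  ] -7.672417837349915 [-0.89240548  1.92613738  1.0037873 ]
in tool frame [ 0.13151503 -0.02509381 -0.00908417]
7 [0.06 1.56]
14 [0.08 3.18]
21 [-0.1   4.79]
28 [-0.48  6.36]
35 [-1.04  7.88]
40 [-1.55  8.91]
```

Request:
apply_moves(motion=[{"tx":0,"ty":0.5,"tz":0,"turn":2,"jaw":-1},{"tx":0,"ty":0.9,"tz":0,"turn":4,"jaw":-1},{"tx":0,"ty":1.2,"tz":0,"turn":6,"jaw":-1},{"tx":0,"ty":1.4,"tz":0,"turn":6,"jaw":-1},{"tx":0,"ty":1.5,"tz":0,"turn":6,"jaw":-1}])

```text
time_s: 4.47
position: [0.6689, 0.1882, 0.1137]
tool_rot: [[0.972, -0.235, 0.027], [-0.236, -0.972, 0.015], [0.023, -0.021, -1.0]]
ft_force: [4.9, 11.6, 1.8]
grip_width: 0.0001
```

```bash
python3 arc.py
```

```text
4.4667 [0.66894367 0.1882191  0.1136693 ] -13.645959815124227 [ 4.92123701 11.64869369  1.84867724]
in tool frame [ 0.13109402 -0.02501631 -0.01112345]
7 [0.1  1.55]
14 [0.12 3.17]
21 [-0.06  4.78]
28 [-0.43  6.35]
35 [-1.    7.87]
40 [-1.51  8.9 ]
```

The handle is on its stop: it halted at about −13.5° with 12 N of contact force. Backing off and rising.

Request:
apply_moves(motion=[{"tx":0,"ty":-1.5,"tz":0,"turn":0,"jaw":-1},{"tx":0,"ty":-2,"tz":-1.5,"turn":0,"jaw":-1},{"tx":0,"ty":-2,"tz":-5.5,"turn":0,"jaw":-1},{"tx":0,"ty":-2,"tz":-9.5,"turn":0,"jaw":-1},{"tx":0,"ty":-2,"tz":-13.5,"turn":0,"jaw":-1}])

```text
time_s: 4.88
position: [0.6697, 0.205, 0.2527]
tool_rot: [[0.972, -0.235, 0.03], [-0.235, -0.972, 0.015], [0.025, -0.022, -0.999]]
ft_force: [0.9, 0.2, -0.5]
grip_width: 0.0001
```

Request:
apply_moves(motion=[{"tx":-4,"ty":0,"tz":0,"turn":0,"jaw":0.3},{"tx":-8,"ty":0,"tz":0,"turn":0,"jaw":0.3},{"tx":-12,"ty":0,"tz":0,"turn":0,"jaw":0.3},{"tx":-12,"ty":0,"tz":0,"turn":0,"jaw":0.3},{"tx":-12,"ty":0,"tz":0,"turn":0,"jaw":0.3}])

```text
time_s: 5.3
position: [0.5515, 0.2333, 0.252]
tool_rot: [[0.972, -0.233, 0.033], [-0.233, -0.972, 0.016], [0.028, -0.023, -0.999]]
ft_force: [-0.4, 0.0, -0.1]
grip_width: 0.0557
```

Request:
apply_moves(motion=[{"tx":0,"ty":0,"tz":0,"turn":0,"jaw":0.3},{"tx":0,"ty":0,"tz":0,"turn":0,"jaw":0.3},{"tx":0,"ty":0,"tz":0,"turn":0,"jaw":0.3}])

```text
time_s: 5.55
position: [0.5527, 0.2329, 0.2525]
tool_rot: [[0.972, -0.233, 0.034], [-0.234, -0.972, 0.016], [0.03, -0.023, -0.999]]
ft_force: [0.0, 0.9, -0.8]
grip_width: 0.0554
```

```bash
python3 arc.py | head -2
python3 - <<'E'
from h import *
im,d,c=shot('wrist','w4.png'); np.savez('w4.npz',im=im,d=d)
print(cam('wrist')[3],c[3])
E
```

```text
5.55 [0.55265998 0.23286608 0.25251056] -13.533819525915 [ 0.02435257  0.9283827  -0.80942213]
in tool frame [ 0.01186748 -0.04426727 -0.15223817]
[0.36190424 0.4270036  0.52138507] [0.36196681 0.427347   0.52140592]
```

View pics/w4.png

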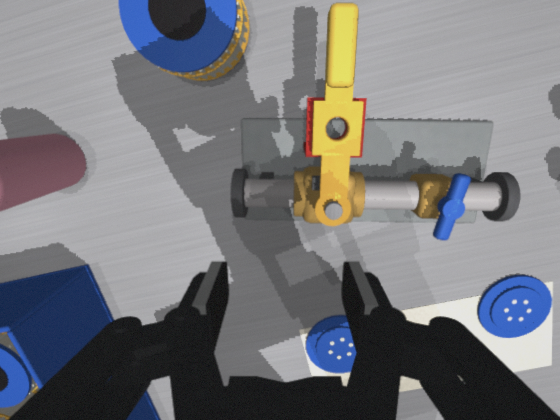

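The handle now lies across the pipe, over the red bracket. Its hole at (338,127) shows open with the bracket rim concentric, and the drain T is at the same angle to the pipe as before. The cartridge is standing. Next is the pin.

Request:
apply_moves(motion=[{"tx":0,"ty":4.1,"tz":0,"turn":0,"jaw":0.3},{"tx":0,"ty":8.2,"tz":0,"turn":0,"jaw":0.3},{"tx":0,"ty":12.3,"tz":0,"turn":0,"jaw":0.3},{"tx":0,"ty":16.4,"tz":0,"turn":0,"jaw":0.3},{"tx":0,"ty":20.5,"tz":0,"turn":0,"jaw":0.3}])

```text
time_s: 6.02
position: [0.5045, 0.0316, 0.2473]
tool_rot: [[0.972, -0.233, 0.034], [-0.234, -0.972, 0.015], [0.029, -0.023, -0.999]]
ft_force: [1.0, -0.4, 0.7]
grip_width: 0.0554
```

Request:
apply_moves(motion=[{"tx":0,"ty":4.1,"tz":0,"turn":0,"jaw":0.3},{"tx":0,"ty":8.2,"tz":0,"turn":0,"jaw":0.3},{"tx":0,"ty":12.3,"tz":0,"turn":0,"jaw":0.3},{"tx":0,"ty":16.4,"tz":0,"turn":0,"jaw":0.3},{"tx":0,"ty":20.5,"tz":0,"turn":0,"jaw":0.3}])

```text
time_s: 6.43
position: [0.4562, -0.1702, 0.2427]
tool_rot: [[0.972, -0.234, 0.034], [-0.234, -0.972, 0.015], [0.03, -0.023, -0.999]]
ft_force: [1.3, -0.7, -0.0]
grip_width: 0.0557
```

Request:
apply_moves(motion=[{"tx":0,"ty":3,"tz":0,"turn":-7,"jaw":0.3},{"tx":0,"ty":6,"tz":0,"turn":-14,"jaw":0.3},{"tx":0,"ty":7.5,"tz":0,"turn":-21,"jaw":0.3},{"tx":0,"ty":8,"tz":0,"turn":-28,"jaw":0.3},{"tx":0,"ty":8,"tz":0,"turn":-35,"jaw":0.3}])

```text
time_s: 6.85
position: [0.4373, -0.2503, 0.2405]
tool_rot: [[0.929, 0.369, 0.034], [0.369, -0.929, 0.015], [0.037, -0.001, -0.999]]
ft_force: [-0.0, 0.6, -0.4]
grip_width: 0.0556
```

Request:
apply_moves(motion=[{"tx":0,"ty":0,"tz":0,"turn":-4,"jaw":0.3},{"tx":0,"ty":0,"tz":0,"turn":-4,"jaw":0.3},{"tx":0,"ty":0,"tz":0,"turn":-4,"jaw":0.3},{"tx":0,"ty":0,"tz":0,"turn":-4,"jaw":0.3}])

```text
time_s: 7.18
position: [0.4374, -0.2504, 0.2405]
tool_rot: [[0.902, 0.431, 0.034], [0.43, -0.903, 0.015], [0.037, 0.001, -0.999]]
ft_force: [0.7, 0.0, -0.1]
grip_width: 0.0556
```

```bash
cat > pin.py <<'E'
from h import *
s=telemetry.observe(); R=np.array(s['tool_rot']); p=np.array(s['position']); print(s['time_s'],p,R.round(4).tolist(),np.abs(s['qvel']).max())
im,d,c=shot('wrist','w5.png'); W=cloud(d,c); hsv=cv2.cvtColor(im,cv2.COLOR_RGB2HSV); H,S,V=[hsv[...,i].astype(int) for i in range(3)]
for nm,m in (('red',((H<6)|(H>174))&(S>150)&(V>60)),('green',(H>45)&(H<80)&(S>120)&(V>40)),('purple',(H>130)&(H<160)&(S>90)&(V>40))):
    m=m&(W[...,2]>.03)
    N,L,st,ce=cv2.connectedComponentsWithStats(m.astype(np.uint8))
    for i in range(1,N):
        if st[i,4]<60: continue
        P=W[L==i]; zt=np.nanpercentile(P[:,2],95); k=(L==i)&(W[...,2]>zt-.004)
        v,u=np.where(k); cc,rr=cv2.minEnclosingCircle(np.c_[u,v].astype(np.float32))
        q=ray(cc,zt,c)[0]; print(nm,ce[i].round(),st[i,4],'top z',zt.round(4),'circle',np.round(cc,1),rr,q.round(4),'mean',W[k].mean(0).round(4))
E
python3 pin.py
```

```text
7.1833 [ 0.43737886 -0.25043833  0.24047804] [[0.9019, 0.4307, 0.0338], [0.4304, -0.9025, 0.0151], [0.037, 0.001, -0.9993]] 0.4667756572557998
red [274. 106.] 1055 top z 0.1106 circle [271.4 105.5] 15.890527725219727 [ 0.5066 -0.2056  0.1106] mean [ 0.5065 -0.2056  0.1095]
green [178.  11.] 772 top z 0.1011 circle [160.5   0. ] 10.500100135803223 [ 0.5388 -0.1012  0.1011] mean [ 0.5377 -0.1016  0.1007]
green [137.  78.] 1531 top z 0.1027 circle [122.7  75.7] 16.229089736938477 [ 0.4776 -0.0929  0.1027] mean [ 0.4774 -0.0922  0.1017]
purple [371.  12.] 995 top z 0.1018 circle [385.    0.5] 12.010512351989746 [ 0.6085 -0.2488  0.1018] mean [ 0.6074 -0.2495  0.1012]
```

View pics/w5.png

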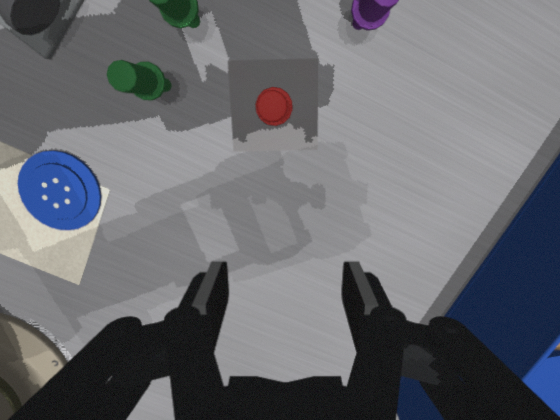

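The red knob is at (274,106) and measures (0.507,−0.206) with its top at z 0.110. That matches the side and scene cameras and the stated 0.110. The green pins at (125,76) and (178,11) and the purple one at (371,12) are about 100 mm away.

Request:
apply_moves(motion=[{"tx":4,"ty":-0.5,"tz":0,"turn":0,"jaw":0.3},{"tx":8,"ty":-1.1,"tz":1,"turn":0,"jaw":0.3},{"tx":8,"ty":-1.1,"tz":4.5,"turn":0,"jaw":0.3},{"tx":7.9,"ty":-1.1,"tz":8,"turn":0,"jaw":0.3},{"tx":7.9,"ty":-1.1,"tz":8,"turn":0,"jaw":0.3}])

```text
time_s: 7.65
position: [0.5047, -0.2029, 0.1579]
tool_rot: [[0.902, 0.431, 0.025], [0.431, -0.902, 0.021], [0.032, -0.009, -0.999]]
ft_force: [0.4, 0.5, -1.1]
grip_width: 0.0556
```

Request:
apply_moves(motion=[{"tx":0,"ty":0,"tz":0,"turn":0,"jaw":0.3},{"tx":0,"ty":0,"tz":0,"turn":0,"jaw":0.3}])

```text
time_s: 7.82
position: [0.5048, -0.2032, 0.1587]
tool_rot: [[0.902, 0.431, 0.025], [0.43, -0.903, 0.021], [0.032, -0.009, -0.999]]
ft_force: [-0.8, -0.4, -0.1]
grip_width: 0.0553
```

Run:
```python
from h import *
s=telemetry.observe(); R=np.array(s['tool_rot']); p=np.array(s['position']); print(p,R.round(4).tolist())
print((([.5066,-.2056,.088]-p)@R*100).round(2))
```

```text
[ 0.50480838 -0.20319146  0.15874149] [[0.9022, 0.4306, 0.0248], [0.4301, -0.9025, 0.0213], [0.0316, -0.0086, -0.9995]]
[-0.17  0.36  7.07]
```

Request:
apply_moves(motion=[{"tx":0,"ty":0.3,"tz":2.5,"turn":0,"jaw":0.3},{"tx":-0.1,"ty":0.4,"tz":5,"turn":0,"jaw":0.3},{"tx":-0.2,"ty":0.4,"tz":7.1,"turn":0,"jaw":0.3},{"tx":-0.2,"ty":0.4,"tz":7.1,"turn":0,"jaw":0.3},{"tx":-0.2,"ty":0.4,"tz":7.1,"turn":0,"jaw":0.3}])

```text
time_s: 8.23
position: [0.5069, -0.2068, 0.0891]
tool_rot: [[0.903, 0.43, 0.026], [0.429, -0.903, 0.021], [0.032, -0.007, -0.999]]
ft_force: [1.5, -0.7, 0.7]
grip_width: 0.0554
```

Request:
apply_moves(motion=[{"tx":0,"ty":0,"tz":0,"turn":0,"jaw":-1},{"tx":0,"ty":0,"tz":0,"turn":0,"jaw":-1},{"tx":0,"ty":0,"tz":0,"turn":0,"jaw":-1},{"tx":0,"ty":0,"tz":0,"turn":0,"jaw":-1},{"tx":0,"ty":0,"tz":0,"turn":0,"jaw":-1}], squeeze=40)

```text
time_s: 8.65
position: [0.5077, -0.2073, 0.0911]
tool_rot: [[0.902, 0.43, 0.029], [0.43, -0.903, 0.018], [0.034, -0.004, -0.999]]
ft_force: [-1.0, 0.6, 7.8]
grip_width: 0.0231
```

Request:
apply_moves(motion=[{"tx":0,"ty":0,"tz":0,"turn":0,"jaw":-1},{"tx":0,"ty":0,"tz":0,"turn":0,"jaw":-1},{"tx":0,"ty":0,"tz":0,"turn":0,"jaw":-1}], squeeze=40)

```text
time_s: 8.9
position: [0.5077, -0.2073, 0.0914]
tool_rot: [[0.902, 0.43, 0.029], [0.43, -0.903, 0.018], [0.034, -0.004, -0.999]]
ft_force: [0.0, -0.6, -1.9]
grip_width: 0.0231
```

Gripped, with the opening at 23 mm. Lifting straight up.

Request:
apply_moves(motion=[{"tx":0,"ty":0,"tz":-1,"turn":0,"jaw":-1},{"tx":0.1,"ty":0,"tz":-3,"turn":0,"jaw":-1},{"tx":0.2,"ty":0,"tz":-6,"turn":0,"jaw":-1},{"tx":0.3,"ty":0,"tz":-10,"turn":0,"jaw":-1},{"tx":0.4,"ty":0,"tz":-14,"turn":0,"jaw":-1}])

```text
time_s: 9.32
position: [0.5067, -0.2078, 0.2334]
tool_rot: [[0.902, 0.43, 0.028], [0.429, -0.903, 0.019], [0.033, -0.005, -0.999]]
ft_force: [1.5, -0.7, -0.8]
grip_width: 0.0228
```

Request:
apply_moves(motion=[{"tx":0,"ty":0,"tz":-1,"turn":0,"jaw":-1},{"tx":0,"ty":0,"tz":-1,"turn":0,"jaw":-1},{"tx":0,"ty":0,"tz":-1,"turn":0,"jaw":-1},{"tx":0,"ty":0,"tz":-1,"turn":0,"jaw":-1}])

```text
time_s: 9.65
position: [0.5058, -0.2076, 0.242]
tool_rot: [[0.903, 0.43, 0.026], [0.429, -0.903, 0.021], [0.032, -0.008, -0.999]]
ft_force: [-0.4, 0.8, -1.8]
grip_width: 0.0232
```

Run:
```python
from h import *
s=telemetry.observe(); R=np.array(s['tool_rot']); p=np.array(s['position']); print(p,R.round(4).tolist(),s['grip_width'],s['ft_force'])
a=shot('side'); b=shot('scene'); c=shot('wrist')
cv2.imwrite('pics/g.png',np.hstack([cv2.resize(x,None,fx=1.4,fy=1.4) for x in (a[0][100:400,180:430],b[0][60:360,80:330])])[:,:,::-1])
cv2.imwrite('pics/gw.png',c[0][:,:,::-1])
print((([.6034,.1814,p[2]]-p)@R*100).round(2))
# w4 measure
```

```text
[ 0.50581088 -0.20759432  0.24204133] [[0.9025, 0.4298, 0.0257], [0.4294, -0.9029, 0.0206], [0.0321, -0.0075, -0.9995]] 0.023197127090135782 [-0.41375046  0.79791463 -1.83970291]
[ 25.51 -30.93   1.05]
```

View pics/g.png

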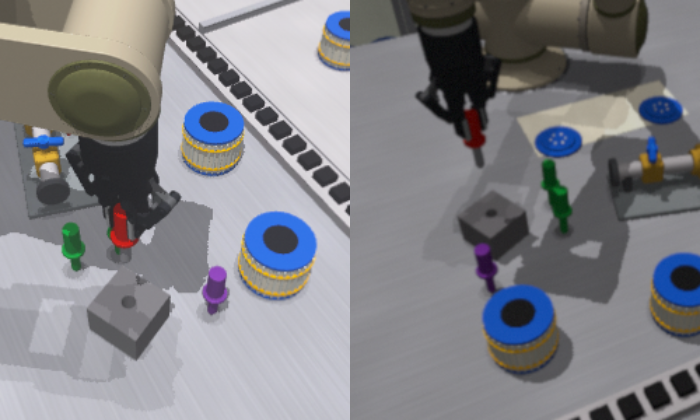

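The pin is out and held upright, and the look-alikes and cartridges are undisturbed. Carrying it to the handle.

Request:
apply_moves(motion=[{"tx":2.5,"ty":-3.1,"tz":0.1,"turn":0,"jaw":-1},{"tx":5,"ty":-6.2,"tz":0.2,"turn":0,"jaw":-1},{"tx":7.5,"ty":-9.3,"tz":0.3,"turn":0,"jaw":-1},{"tx":10,"ty":-12.4,"tz":0.4,"turn":0,"jaw":-1},{"tx":12.5,"ty":-15.5,"tz":0.5,"turn":0,"jaw":-1}])

```text
time_s: 10.22
position: [0.5523, -0.0122, 0.2413]
tool_rot: [[0.903, 0.429, 0.024], [0.429, -0.903, 0.021], [0.031, -0.009, -0.999]]
ft_force: [1.7, 0.0, -1.1]
grip_width: 0.0233
```

Request:
apply_moves(motion=[{"tx":2.5,"ty":-3.1,"tz":0.1,"turn":0,"jaw":-1},{"tx":5,"ty":-6.2,"tz":0.2,"turn":0,"jaw":-1},{"tx":7.5,"ty":-9.3,"tz":0.3,"turn":0,"jaw":-1},{"tx":10,"ty":-12.4,"tz":0.4,"turn":0,"jaw":-1},{"tx":12.5,"ty":-15.3,"tz":0.5,"turn":0,"jaw":-1}])

```text
time_s: 10.63
position: [0.5993, 0.182, 0.2405]
tool_rot: [[0.903, 0.43, 0.022], [0.429, -0.903, 0.021], [0.029, -0.009, -1.0]]
ft_force: [1.2, -0.5, 0.2]
grip_width: 0.0228
```

Request:
apply_moves(motion=[{"tx":0,"ty":0,"tz":0,"turn":0,"jaw":-1},{"tx":0,"ty":0,"tz":0,"turn":0,"jaw":-1},{"tx":0,"ty":0,"tz":0,"turn":0,"jaw":-1},{"tx":0,"ty":0,"tz":0,"turn":0,"jaw":-1},{"tx":0,"ty":0,"tz":0,"turn":0,"jaw":-1}])

```text
time_s: 11.05
position: [0.5994, 0.1807, 0.2405]
tool_rot: [[0.903, 0.428, 0.022], [0.428, -0.904, 0.021], [0.029, -0.009, -1.0]]
ft_force: [-0.0, 0.4, -0.9]
grip_width: 0.0228
```

Run:
```python
from h import *
s=telemetry.observe(); R=np.array(s['tool_rot']); p=np.array(s['position']); print(p,R.round(4).tolist(),s['grip_width'],s['ft_force'])
a=shot('side'); b=shot('scene'); c=shot('wrist'); s2=telemetry.observe(); print(s2['position'])
for n,x in zip('abc',(a,b,c)):
    np.savez('h_%s.npz'%n,im=x[0],d=x[1],K=x[2][0],D=x[2][1],R=x[2][2],t=x[2][3])
t=np.zeros((600,800,3),np.uint8); 
t[:300,:400]=cv2.resize(a[0][90:210,150:310],(400,300),interpolation=cv2.INTER_CUBIC); t[:300,400:]=cv2.resize(b[0][90:210,270:430],(400,300),interpolation=cv2.INTER_CUBIC); t[300:,:400]=cv2.resize(c[0],(400,300)); t[300:,400:]=cv2.resize(c[0][180:330,185:385],(400,300),interpolation=cv2.INTER_CUBIC)
cv2.imwrite('pics/hov.png',t[:,:,::-1])
```

```text
[0.5993501  0.18072261 0.2405393 ] [[0.9034, 0.4283, 0.0221], [0.4279, -0.9036, 0.0207], [0.0288, -0.0093, -0.9995]] 0.022805243958031053 [-0.03178715  0.3827672  -0.93368885]
[0.59938058 0.18111498 0.2406977 ]
```

View pics/hov.png

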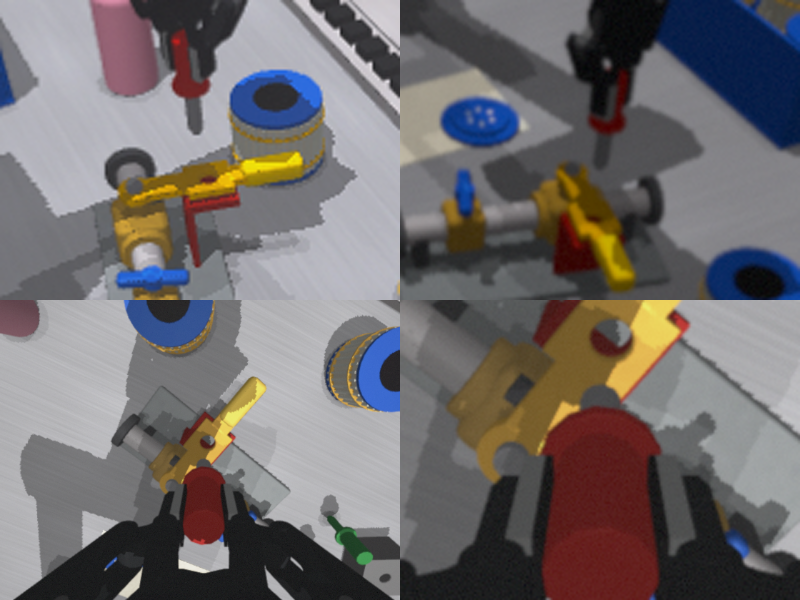

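The side crop (top left) and scene crop (top right) show the shank hanging above the handle eye. The wrist view (bottom) shows the collar, with the hole at about (290,196) just ahead of the tip. Next I'll measure the offset from tip to hole within each camera.

```bash
cat > rel.py <<'E'
from h import *
import sys
def load(n):
    z=np.load('h_%s.npz'%n); return z['im'],z['d'],(z['K'],z['D'],z['R'],z['t'])
def shank(im,d,c,p,zlo,zhi):
    W=cloud(d,c); S=cv2.cvtColor(im,cv2.COLOR_RGB2HSV)[...,1]
    m=(W[...,2]>zlo)&(W[...,2]<zhi)&(np.hypot(W[...,0]-p[0],W[...,1]-p[1])<.03)&(S<110)
    N,L,st,ce=cv2.connectedComponentsWithStats(m.astype(np.uint8)); k=1+np.argmax(st[1:,4]); m=L==k
    P=W[m]; o=-c[3]@c[2]; h=(P.mean(0)-o)*[1,1,0]; h/=np.linalg.norm(h); n=np.array([-h[1],h[0],0])
    near=np.percentile((P-o)@h,10); lat=(P-o)@n; a=o+h*(near+.007)+n*(lat.min()+lat.max())/2
    v,u=np.where(m); print('shank px',u.mean().round(1),v.mean().round(1),m.sum(),'width',np.ptp(lat).round(4),'axis xy',a[:2].round(4),'z',P[:,2].min().round(3),P[:,2].max().round(3))
if __name__=='__main__':
    T=[.5994,.181]
    for n,uv in (('a',(233,163)),('b',(352,175)),('c',(290,196))):
        im,d,c=load(n); print(n)
        shank(im,d,c,T,.16,.18); shank(im,d,c,T,.18,.2)
        W=cloud(d,c); u,v=uv; hsv=cv2.cvtColor(im,cv2.COLOR_RGB2HSV)
        # hole: pixels inside handle eye whose surface lies below plate
        r=16; sub=W[v-r:v+r,u-r:u+r,2]; low=((sub<.097)).astype(np.uint8)
        N,L,st,ce=cv2.connectedComponentsWithStats(low)
        for i in range(1,N):
            if 15<st[i,4]<900: q=ce[i]+[u-r,v-r]; print('  low blob',st[i],q.round(1),ray(q,.103,c)[0].round(4),ray(q,.09,c)[0].round(4))
E
python3 rel.py
```

```text
a
shank px 227.6 138.8 42 width 0.0128 axis xy [0.598  0.1798] z 0.16 0.179
shank px 226.9 131.9 44 width 0.0138 axis xy [0.5986 0.1797] z 0.18 0.199
  low blob [  0   0  32  13 288] [231.  151.2] [0.6127 0.2087 0.103 ] [0.618  0.2235 0.09  ]
  low blob [13 12  7  4 23] [232.9 160.7] [0.6026 0.1747 0.103 ] [0.6077 0.189  0.09  ]
  low blob [  0  15  32  17 393] [233.6 172.2] [0.5876 0.1373 0.103 ] [0.5924 0.1508 0.09  ]
b
shank px 349.8 153.3 38 width 0.0138 axis xy [0.5985 0.1805] z 0.161 0.179
shank px 351.0 146.9 43 width 0.0136 axis xy [0.5981 0.1809] z 0.18 0.198
  low blob [  9   0  23  32 455] [359.5 171.5] [0.6009 0.2164 0.103 ] [0.5889 0.2266 0.09  ]
  low blob [  0   7  12  25 117] [339.6 183.5] [0.6179 0.1497 0.103 ] [0.6061 0.1585 0.09  ]
  low blob [ 8 17  7  3 17] [347.1 177.1] [0.6059 0.1778 0.103 ] [0.5939 0.1872 0.09  ]
c
shank px 284.5 228.1 168 width 0.0126 axis xy [0.5979 0.182 ] z 0.162 0.18
shank px 284.8 232.4 20 width 0.0075 axis xy [0.5981 0.1816] z 0.18 0.184
  low blob [  6  10  21  20 333] [289.9 199.2] [0.6048 0.1809 0.103 ] [0.6015 0.1792 0.09  ]
```

Relative offsets from tip to hole agree across the cameras: side (+5.5,−2) mm, scene (+5,−1) mm, wrist (+6,−1.5) mm. Applying this and lowering to just above the handle.

Request:
apply_moves(motion=[{"tx":0.4,"ty":0.4,"tz":1,"turn":0,"jaw":-1},{"tx":0.3,"ty":0.4,"tz":2.5,"turn":0,"jaw":-1},{"tx":0.3,"ty":0.4,"tz":4,"turn":0,"jaw":-1},{"tx":0.3,"ty":0.4,"tz":4,"turn":0,"jaw":-1},{"tx":0.3,"ty":0.4,"tz":4,"turn":0,"jaw":-1}])

```text
time_s: 11.62
position: [0.6047, 0.1793, 0.2]
tool_rot: [[0.903, 0.428, 0.021], [0.428, -0.904, 0.021], [0.027, -0.01, -1.0]]
ft_force: [-0.7, 0.2, -1.4]
grip_width: 0.0228
```

Request:
apply_moves(motion=[{"tx":0,"ty":0,"tz":0,"turn":0,"jaw":-1},{"tx":0,"ty":0,"tz":0,"turn":0,"jaw":-1},{"tx":0,"ty":0,"tz":0,"turn":0,"jaw":-1}])

```text
time_s: 11.87
position: [0.605, 0.1792, 0.2007]
tool_rot: [[0.903, 0.428, 0.022], [0.428, -0.904, 0.021], [0.029, -0.009, -1.0]]
ft_force: [0.3, 0.2, -0.7]
grip_width: 0.0229
```

Run:
```python
from h import *
from rel import shank
s=telemetry.observe(); R=np.array(s['tool_rot']); p=np.array(s['position']); print(p,R.round(4).tolist(),s['grip_width'],s['ft_force'])
a=shot('side'); b=shot('scene'); c=shot('wrist')
for x in (a,b,c):
    try: shank(*x,p[:2],.125,.145); shank(*x,p[:2],.14,.16)
    except Exception as e: print(e)
t=np.zeros((600,800,3),np.uint8); 
t[:300,:400]=cv2.resize(a[0][130:190,190:270],(400,300),interpolation=cv2.INTER_CUBIC); t[:300,400:]=cv2.resize(b[0][135:195,310:390],(400,300),interpolation=cv2.INTER_CUBIC); t[300:,:400]=cv2.resize(c[0],(400,300)); t[300:,400:]=cv2.resize(c[0][180:255,235:335],(400,300),interpolation=cv2.INTER_CUBIC)
cv2.imwrite('pics/hov2.png',t[:,:,::-1])
```

```text
[0.60500347 0.17922565 0.20073802] [[0.9034, 0.4282, 0.022], [0.4278, -0.9036, 0.0208], [0.0288, -0.0094, -0.9995]] 0.022897739405076428 [ 0.28810186  0.1527846  -0.68434148]
shank px 231.8 150.5 42 width 0.0128 axis xy [0.6036 0.1779] z 0.125 0.144
shank px 231.3 145.8 39 width 0.0136 axis xy [0.6041 0.1784] z 0.141 0.159
shank px 348.6 167.4 40 width 0.0133 axis xy [0.6043 0.1792] z 0.125 0.145
shank px 349.4 162.4 40 width 0.0135 axis xy [0.6047 0.1787] z 0.14 0.16
shank px 284.5 229.0 174 width 0.0126 axis xy [0.6033 0.1803] z 0.125 0.144
shank px 284.5 232.5 20 width 0.008 axis xy [0.6034 0.1809] z 0.14 0.144
```

View pics/hov2.png

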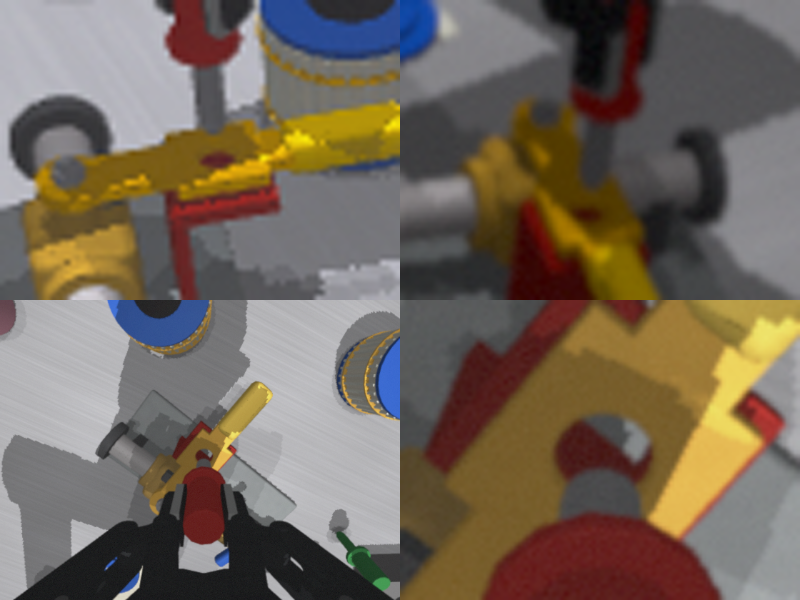

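The tip sits over the eye in all three views. Shank axis and hole agree within about 1 mm: side (0.6036,0.178), scene (0.604,0.179), wrist (0.603,0.180). Lowering.

Request:
apply_moves(motion=[{"tx":0,"ty":0,"tz":0.6,"turn":0,"jaw":-1},{"tx":0,"ty":0,"tz":1.2,"turn":0,"jaw":-1},{"tx":-0.1,"ty":0,"tz":1.8,"turn":0,"jaw":-1},{"tx":-0.1,"ty":0,"tz":2.4,"turn":0,"jaw":-1},{"tx":-0.1,"ty":0,"tz":3,"turn":0,"jaw":-1}])

```text
time_s: 12.43
position: [0.6043, 0.1795, 0.1694]
tool_rot: [[0.903, 0.428, 0.021], [0.428, -0.904, 0.021], [0.028, -0.01, -1.0]]
ft_force: [0.2, 0.4, -1.6]
grip_width: 0.0233
```

Run:
```python
from h import *
from rel import shank
s=telemetry.observe(); R=np.array(s['tool_rot']); p=np.array(s['position']); print(p,R.round(4).tolist(),s['grip_width'],s['ft_force'],s['wrist_torque'])
for n in ('side','scene'): shank(*shot(n),p[:2],.112,.13)
```

```text
[0.60434672 0.17946988 0.16944419] [[0.9034, 0.4283, 0.0207], [0.4279, -0.9036, 0.0207], [0.0275, -0.0098, -0.9996]] 0.023304286638707337 [ 0.1588024   0.3897655  -1.55707879] [-0.00256908 -0.01999754  0.0235025 ]
shank px 231.7 155.7 25 width 0.0118 axis xy [0.6024 0.1788] z 0.112 0.127
shank px 347.4 172.4 27 width 0.0127 axis xy [0.6029 0.1792] z 0.112 0.127
```

No contact force, and the tip is at 86 mm, already inside both holes. Lowering the rest slowly.

Request:
apply_moves(motion=[{"tx":0,"ty":0,"tz":0.6,"turn":0,"jaw":-1},{"tx":0,"ty":0,"tz":1.2,"turn":0,"jaw":-1},{"tx":0,"ty":0,"tz":1.8,"turn":0,"jaw":-1},{"tx":0,"ty":0,"tz":2.4,"turn":0,"jaw":-1},{"tx":0,"ty":0,"tz":2.9,"turn":0,"jaw":-1}])

```text
time_s: 12.95
position: [0.6045, 0.18, 0.1391]
tool_rot: [[0.903, 0.428, 0.018], [0.428, -0.904, 0.02], [0.025, -0.011, -1.0]]
ft_force: [-1.2, -0.4, -2.0]
grip_width: 0.0227
```

Request:
apply_moves(motion=[{"tx":0,"ty":0,"tz":0.2,"turn":0,"jaw":-1},{"tx":0,"ty":0,"tz":0.3,"turn":0,"jaw":-1},{"tx":0,"ty":0,"tz":0.4,"turn":0,"jaw":-1}])

```text
time_s: 13.2
position: [0.6045, 0.1801, 0.1361]
tool_rot: [[0.903, 0.428, 0.019], [0.428, -0.904, 0.02], [0.026, -0.01, -1.0]]
ft_force: [-6.7, -1.2, 13.4]
grip_width: 0.0233
```

The collar landed at the predicted height (13 N at TCP 0.136). Easing off, opening, then rising.

Request:
apply_moves(motion=[{"tx":0,"ty":0,"tz":-0.1,"turn":0,"jaw":-1},{"tx":0,"ty":0,"tz":-0.1,"turn":0,"jaw":0.1},{"tx":0,"ty":0,"tz":-0.1,"turn":0,"jaw":0.3},{"tx":0,"ty":0,"tz":-0.1,"turn":0,"jaw":0.3},{"tx":0,"ty":0,"tz":-0.1,"turn":0,"jaw":0.3}])

```text
time_s: 13.62
position: [0.6045, 0.1801, 0.137]
tool_rot: [[0.903, 0.428, 0.019], [0.428, -0.904, 0.02], [0.026, -0.01, -1.0]]
ft_force: [0.1, 0.1, 0.2]
grip_width: 0.0555
```

Request:
apply_moves(motion=[{"tx":0,"ty":0,"tz":-1.5,"turn":0,"jaw":0.3},{"tx":0.1,"ty":0,"tz":-4,"turn":0,"jaw":0.3},{"tx":0.2,"ty":0,"tz":-8,"turn":0,"jaw":0.3},{"tx":0.2,"ty":0,"tz":-12,"turn":0,"jaw":0.3},{"tx":0.2,"ty":0,"tz":-12,"turn":0,"jaw":0.3}])

```text
time_s: 14.03
position: [0.606, 0.1788, 0.2655]
tool_rot: [[0.903, 0.429, 0.033], [0.428, -0.903, 0.022], [0.039, -0.006, -0.999]]
ft_force: [1.1, -0.3, 0.4]
grip_width: 0.0555
```

Request:
apply_moves(motion=[{"tx":-4,"ty":0,"tz":0,"turn":0,"jaw":0.3},{"tx":-8,"ty":0,"tz":0,"turn":0,"jaw":0.3},{"tx":-12,"ty":0,"tz":0,"turn":0,"jaw":0.3},{"tx":-12,"ty":0,"tz":0,"turn":0,"jaw":0.3},{"tx":-12,"ty":0,"tz":0,"turn":0,"jaw":0.3}])

```text
time_s: 14.45
position: [0.4963, 0.1269, 0.2611]
tool_rot: [[0.903, 0.428, 0.033], [0.427, -0.904, 0.022], [0.039, -0.005, -0.999]]
ft_force: [0.4, -0.3, 0.4]
grip_width: 0.0556
```

```bash
sed -i 's/w5.png/w6.png/' pin.py; python3 pin.py
python3 - <<'E'
from h import *
s=telemetry.observe(); print(s['position'],s['ft_force'],s['grip_width'])
a=shot('side'); b=shot('scene'); c=cv2.imread('pics/w6.png')[:,:,::-1]
for x in (a,b):
    W=cloud(x[1],x[2]); hsv=cv2.cvtColor(x[0],cv2.COLOR_RGB2HSV); m=((hsv[...,0]<6)|(hsv[...,0]>174))&(hsv[...,1]>150)&(hsv[...,2]>60)&(np.hypot(W[...,0]-.604,W[...,1]-.179)<.03)&(W[...,2]>.1)
    P=W[m]; print('red above handle',m.sum(),P.min(0).round(4),P.max(0).round(4), 'low/high mean', P[P[:,2]<.113].mean(0).round(4) if (P[:,2]<.113).any() else None,P[P[:,2]>.145].mean(0).round(4))
t=np.zeros((600,800,3),np.uint8)
t[:300,:400]=cv2.resize(a[0][90:210,150:310],(400,300),interpolation=cv2.INTER_CUBIC); t[:300,400:]=cv2.resize(b[0][90:210,270:430],(400,300),interpolation=cv2.INTER_CUBIC); t[300:,:400]=cv2.resize(c,(400,300)); t[300:,400:]=cv2.resize(b[0],(400,300))
cv2.imwrite('pics/end.png',t[:,:,::-1])
E
```

```text
14.45 [0.49631462 0.12693507 0.26111885] [[0.9033, 0.4277, 0.0331], [0.4272, -0.9039, 0.0217], [0.0393, -0.0055, -0.9992]] 5.448760240944119
red [281.  52.] 1775 top z 0.1555 circle [282.2  45.5] 18.88788414001465 [0.6031 0.1807 0.1555] mean [0.6032 0.1808 0.1545]
red [301.  80.] 331 top z 0.0909 circle [302.2  75.8] 30.307859420776367 [0.5988 0.1607 0.0909] mean [0.5962 0.1596 0.0896]
green [499. 239.] 1240 top z 0.1018 circle [514.5 248.5] 12.980854988098145 [ 0.5466 -0.0928  0.1018] mean [ 0.5466 -0.0939  0.1009]
green [457. 289.] 1087 top z 0.1019 circle [469.5 301.5] 11.768702507019043 [ 0.4792 -0.0869  0.1019] mean [ 0.4779 -0.0888  0.1009]
[0.49779157 0.12722996 0.26132102] [-0.27756604  0.63767005 -0.03512275] 0.05556395500354893
red above handle 226 [0.5873 0.1601 0.1016] [0.6183 0.1891 0.1554] low/high mean [0.6003 0.1702 0.1075] [0.6015 0.1752 0.1517]
red above handle 195 [0.5968 0.1626 0.1058] [0.6205 0.1922 0.1582] low/high mean [0.6117 0.1743 0.1104] [0.6085 0.1762 0.1532]
```

View pics/end.png

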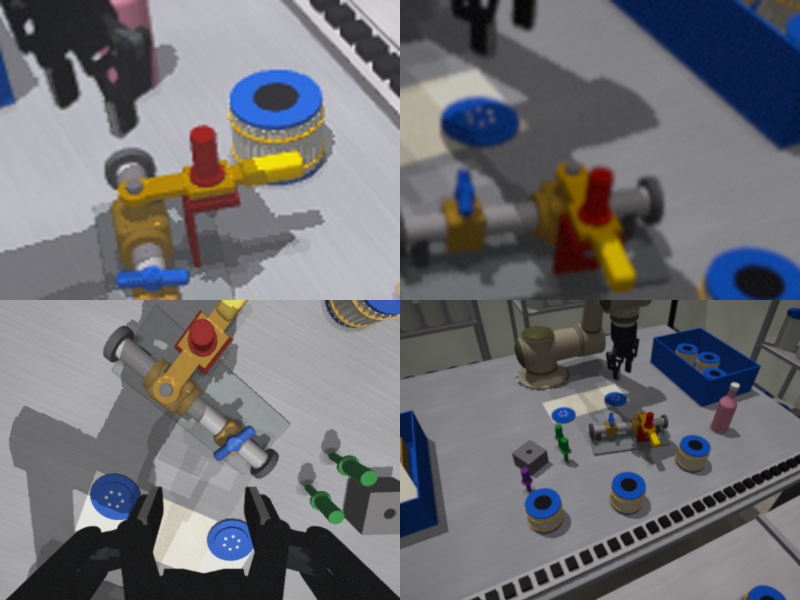

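The final picture shows the pin upright with its collar flat on the handle over the bracket. The knob top is at 155 mm, as predicted (103 + 52). The drain T, cartridges and look-alikes are unchanged. I'll settle the arm and hand in.

Request:
apply_moves(motion=[{"tx":0,"ty":0,"tz":0,"turn":0,"jaw":0.3},{"tx":0,"ty":0,"tz":0,"turn":0,"jaw":0.3},{"tx":0,"ty":0,"tz":0,"turn":0,"jaw":0.3},{"tx":0,"ty":0,"tz":0,"turn":0,"jaw":0.3}])

```text
time_s: 14.93
position: [0.4991, 0.1277, 0.2608]
tool_rot: [[0.903, 0.429, 0.034], [0.428, -0.903, 0.022], [0.04, -0.005, -0.999]]
ft_force: [0.4, 0.3, 0.4]
grip_width: 0.0555
```

```bash
python3 -c "
from rig import close_job
print(close_job())"
```

```text
the job is handed in; nothing more can be done
None
```

The air supply is shut and locked, and I handed the job in at about 15 s of the 72 s allowed. I swept the handle about 68° clockwise with the shut fingers until it stopped against its hard stop (about 12 N). I then took the red-knobbed pin from the grey holder, lowered it through the handle and bracket holes, and let go.

**Final checks:**
- **Pin:** the knob top measured 155 mm high, as predicted for the collar resting on the handle, and it stands upright in all three views. Contact came at the expected height, with about 13 N.
- **Handle:** it lies across the pipe over the red bracket.
- **Everything else:** the drain cock, cartridges and look-alike pins looked undisturbed, and the gripper is clear with no force on it.

**Disagreements:** the wrist camera and the two fixed cameras differed by 2–3 mm on absolute positions, so I aligned the pin by its offset from the hole within each camera. The tool also drifted to about 2° of tilt during the moves; I turned the grasp so that the pin stayed upright.

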